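# Clamp the clock movement and knock the locking pin home

### The job

The clock movement is already lying in the clamping jig: swing the jig's steel leaf fully shut over it. Then take the mallet out of its slotted rack and, holding it by its handle, knock the upright pin on the leaf fully home with a brisk blow or blows of a brass face (drive it only with the mallet, never with the gripper). Finish with the mallet standing on a brass face on the bare bench top, clear of the jig, with the leaf still shut and the pin home, and leave the oil bottle, pliers and tin where they are.

Things in the scene. Friction and masses are not known exactly. Their poses are not given: they have to be found in the camera images.
- jig: clamping jig fixed to the bench, either to the left or to the right: grey base 200 long (x) x 100 wide (y) x 18 high, with two hinge posts 55 high at x = +80, a steel socket block 30 x 44, 40 high at x = -25, and a brass clock movement (58 x 78, up to 40 high) at x = +28. Origin: centre of the base's underside; x along the length, hinge at the +x end, z up
- leaf (a joint): angle (rad) of the jig's hinged steel leaf: 0 = shut and level, grows as the free end swings up, stops at 1.1. The stiff hinge stays where it is left (about 3 N at the tab moves it). The leaf is a plate 165 long from the hinge, 56 wide (40 wide at the free end, from 125 to 165 mm from the hinge), 8 thick, its upper face 49 above the bench when shut
- leaf_hinge (a point): point on the leaf's hinge axis, mid width, 45 above the bench; the axis is the jig's y. At angle t the leaf runs from here along (-cos t, 0, sin t) in the jig's frame
- leaf_tab (a point): centre of the ribbed tab on the leaf's upper face, 146 from the hinge and near the free end: the place to push the leaf down. Its z axis is the normal of the upper face
- pin (a joint): travel (m) of the steel spring pin down into the leaf: 0 = standing up, 0.022 = home, its head seated on the round boss. Spring and tight fit resist with about 5 to 8 N and it stays where it is driven
- pin_top (a point): centre of the top of the pin's round flat head (26 diameter, 7 thick, on a 12 diameter shank), 105 from the hinge on the leaf's middle line; with the leaf shut it stands 84 above the bench when up and 62 when home; z along the pin, out of the leaf
- rack: slotted wooden mallet rack fixed to the bench on the other side: base board 190 (x) x 70 (y) x 10 high; two cheeks 16 thick, their tops 78 above the bench, run from x = -90 to +30 with a 28 wide slot between them (y) in which the mallet's handle lies sunk, closed by an end wall at x = -91. Origin: centre of the underside; z up
- mallet: mallet, 350 g: wooden head 50 (x) x 44 (y) x 72 (z) with a brass face at each z end; handle 20 wide (y) x 24 high (z), from x = -25 to -145 at the head's mid height. Origin: centre of the head; z along the striking direction. It stands stably on a face, handle level. At the start it stands so in the rack, head at the rack's x = +62, handle sunk in the slot: only the head can be taken there
- oil: bystander: amber oil bottle with a black cap, 48 diameter, 110 high; origin at the centre of its underside
- pliers: bystander: pliers lying flat, 130 long, 55 wide, 12 high; origin under the pivot
- tin: bystander: round aluminium tin, 68 diameter, 45 high; origin at the centre of its underside
There are look-alikes about, which are no part of the job. There is more than one size of the jig; the job needs the largest.

How it is judged:
On the way, in this order (a step that is already met when the one before it is completed fails the run):
1. the leaf is swung shut (within 0.03 rad) (value of joint leaf below 0.03 rad), for 0.2 s.
2. leaf shut, a brass face of the mallet strikes the pin, which moves down at over 0.04 m/s; mallet upright within 0.35 rad, TCP on its handle, 34 mm or more from the head's centre (value of joint leaf below 0.05 rad and velocity of joint pin above 0.04 m/s and contact force between mallet and jig above 0.5 N and horizontal distance between pin_top and mallet below 0.035 m and (angle between mallet's own z axis and vertical below 0.35 rad or angle between mallet's own z axis and vertical above 2.79 rad) and x of the grasp point in the frame of mallet below -0.034 m and contact force between the fingers and mallet above 1 N).
At the end, for the whole second after the job is handed in: The leaf is shut (within 0.03 rad), the pin is home (travel over 19.5 mm of 22), and the mallet stands still on a brass face on the bench top itself (head centre 30 to 42 mm above it, upright within 0.15 rad), not touching the jig (value of joint leaf below 0.03 rad and value of joint pin above 0.0195 m and height (world z) of mallet between 0.03 and 0.042 m and (angle between mallet's own z axis and vertical below 0.15 rad or angle between mallet's own z axis and vertical above 2.99 rad) and linear speed of mallet below 0.02 m/s and contact force between mallet and jig below 0.2 N).
It fails at once if the pin is driven by the gripper or arm instead of the mallet (contact force between any of the fingers, the arm and jig above 1 N and contact force between mallet and jig below 0.5 N and velocity of joint pin above 0.02 m/s and value of joint pin above 0.003 m).
It fails at once if the oil bottle, the pliers or the tin is moved more than 30 mm or knocked over (distance of any of oil, pliers, tin from where it was at the start of the episode above 0.03 m or angle between any of oil, tin's own z axis and vertical above 0.5 rad).
It also fails if it takes over 64 s, if anything falls off the work surface, if the arm or the gripper's body presses on something with over 40 N, if the wrist force passes 120 N, or if a joint passes its speed limit or range.

### The arm

A 6-joint arm with a two-finger parallel gripper is mounted at the origin on the work surface. World frame = base frame: x ahead of the robot, y to its left, z up, the work surface at z = 0. Lengths are in m, angles in rad, forces in N, time in s.
With the tool pointing down it reaches from about 0.325 to 0.775 m from the base axis. Payload 5.5 kg.
Tool frame: the origin (TCP) lies between the finger pads, 19 mm behind the fingertips; this is the grasp point; z points along the fingers, y is the line along which they close (so a half turn about z gives the same grasp; the last joint's range is limited). The gripper opens to 88 mm and grips with 3 to 60 N. Pads are 20 mm wide; open, the fingers measure 115 mm over their backs; the gripper's body (75 mm by 178 mm) begins 61 mm behind the grasp point.
Start: joints at [1.261, 0.091, 1.231, -0, 1.82, -0.057], TCP at [0.15, 0.581, 0.241] pointing down, gripper open.
Joint ranges: [-2.87, 2.87], [-0.86, 2.18], [0.17, 2.46], [-1.51, 4.65], [0.06, 2.69], [-2.65, 2.65]. Speed limits (rad/s): [2.57, 2.57, 3.01, 3.14, 3.14, 3.14].

### API

Orientations are given as a unit quaternion [w, x, y, z].
In Python, from bench import * gives the robot as it stands. Calls block until the motion is done:
- move_to(position, orientation): joint-space move of the TCP to a pose.
- move_l(position, speed=0.15, orientation=None): straight line of the TCP; orientation=None keeps the orientation; speed is the mean speed in m/s.
- movej(angles): joint-space move.
- gripper_open() and close(): open the fingers fully, or close them until they stop; the grip force is fixed at half the most.
- hold(seconds).
- inverse_kinematics(position, orientation): joint angles nearest the present ones, or None.
- state(): the state.
- get_image(name): name is "scene" or "top" or "wrist"; returns a dict with "frame" (384x512x3 uint8, blue, green, red), "depth" (384x512 float32, m along the optical axis (not along the pixel's ray), 0 where there is no reading), "camera_matrix" (3x3 intrinsics, pixels), "k1" (the pictures are not rectified: a ray, as slopes to the right and down, at radius r is drawn at 1 + k1 r^2 times it, then the intrinsics apply), "view" (4x4, takes a point from world to camera coordinates). Camera axes: x right, y up, looking along -z (the intrinsics and any distortion apply to the point x, -y, -z); pixel columns grow to the right and rows downward; lengths in m; the calibration is good to about 2 mm. A picture is of the moment at which its call begins.
A pose or a line that the arm cannot do raises IKError and nothing moves.
- job_done(): hands the job in; it is judged then, once.
The state is a dict: "time": time; "joint_pos": joint angles; "dq": joint speeds; "joint_torque": joint torques, N m; "ee_pos": TCP position; "ee_rot": TCP orientation; "ft_force": force on the tool from outside, world axes, zero at the start; "moment": the same for the moment, N m; "finger_gap": finger opening in m; "finger_force": force on a finger pad.
Only numpy, scipy, OpenCV 4.12 (cv2) and the standard library are available. Lean on these libraries where they do the work, as an engineer would, in place of code of your own. Each camera call takes 0.05 s, during which the arm holds its last target. There are 200 camera calls.

## Working session

There is one attempt and no reset: what is moved stays moved. The work goes in short steps, each a Python script; the robot and the scene stay as the last script left them, time stands still between calls to the robot, and variables do not carry over. Pictures are saved under pics/ and viewed, at most 10 in all, crops included, and the job is handed in when it is done.

```bash
ls; mkdir -p pics; cat > h.py <<'E'
import numpy as np, cv2
from bench import *
def snap(n):
    return get_image(n)
def world(im,u,v,d=None):
    """pixels -> (origin, ray) or point from depth"""
    K=im["camera_matrix"];k=im["k1"]
    x=(u-K[0,2])/K[0,0];y=(v-K[1,2])/K[1,1]
    r=np.hypot(x,y);q=r
    for _ in range(20): q=r/(1+k*q*q)
    s=q/r if r>0 else 1
    T=np.linalg.inv(im["view"])
    ray=T[:3,:3]@np.array([x*s,-y*s,-1.]);o=T[:3,3]
    if d is not None: return o+ray*d
    return o,ray
def onplane(im,u,v,z):
    o,r=world(im,u,v);return o+r*(z-o[2])/r[2]
def cloud(im):
    K=np.array(im["camera_matrix"]);k=im["k1"]
    h,w=im["depth"].shape
    u,v=np.meshgrid(np.arange(w),np.arange(h))
    x=(u-K[0,2])/K[0,0];y=(v-K[1,2])/K[1,1];r=np.hypot(x,y);q=r.copy()
    for _ in range(20): q=r/(1+k*q*q)
    s=np.where(r>0,q/np.maximum(r,1e-9),1);d=im["depth"]
    T=np.linalg.inv(im["view"])
    P=np.stack([x*s*d,-y*s*d,-d],-1)@T[:3,:3].T+T[:3,3]
    P[d==0]=np.nan
    return P
E
python3 - <<'E'
from h import *
for n in("scene","top"):
    im=snap(n);cv2.imwrite(f"pics/{n}0.png",cv2.resize(im["frame"],(784,588)) if 0 else im["frame"])
    np.savez(f"{n}0.npz",**im)
    print(n,np.linalg.inv(im["view"])[:3,3],(im["depth"]>0).mean(),im["k1"],im["camera_matrix"][0])
print(state())
E
```

```text
pics
scene [1.26823103 0.04932254 0.74022672] 0.9958699544270834 -0.13907647372162704 [414.84803054   0.         250.41816994]
top [0.45564518 0.10102852 1.20982091] 0.9958699544270834 -0.07450599234311876 [398.41148831   0.         258.37393285]
{'time': 0.1, 'joint_pos': array([ 1.26130709e+00,  9.18259522e-02,  1.23174374e+00, -4.60546366e-06,
        1.81981855e+00, -5.66613261e-02]), 'dq': array([ 4.45921799e-04, -2.13710710e-03, -3.13723391e-03, -5.59812416e-05,
        1.84887078e-03, -1.22389462e-03]), 'joint_torque': array([ 2.25967728e-03, -4.47855806e+01, -4.07570672e+01,  6.99309586e-02,
        2.85117369e-02, -9.63570233e-05]), 'ee_pos': array([0.14999589, 0.58070964, 0.24030682]), 'ee_rot': array([-1.61252044e-04,  1.26078040e-01,  9.92019920e-01, -8.83195134e-04]), 'ft_force': array([ 0.62892221, -0.28061069, -0.48563288]), 'moment': array([0.01223938, 0.04450424, 0.00457551]), 'finger_force': 0.0, 'finger_gap': 0.0878271572861749}
```

View pics/scene0.png

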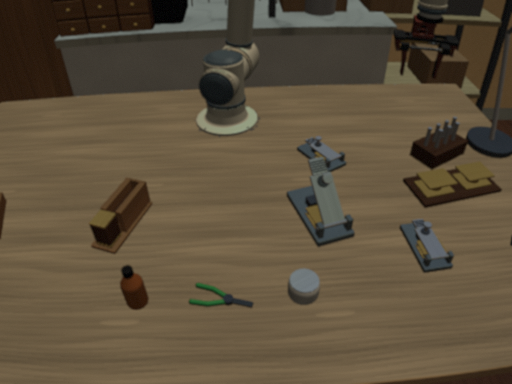

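View pics/top0.png

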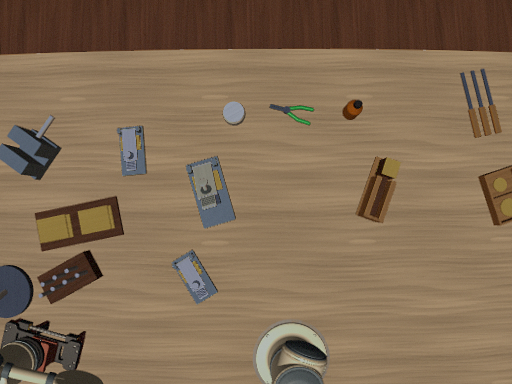

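Scene view: the robot is at (228,110). There are three jigs: the large one at (320,205) with its leaf raised, and smaller ones at (322,153) and (427,245). The rack with the mallet is at (122,215), and the oil (133,288), pliers (225,298) and tin (304,285) are in front.

In the top view the jig candidates are (131,150), (194,276) and (210,190). I choose (210,190) because it is the largest. The mallet and rack candidate is (378,188), while the chisels at (480,105), pin holder at (70,277) and trays at (80,222) and (497,195) are clutter.

Next I measure the footprint sizes and check the choice in a crop.

```bash
cat > m.py <<'E'
from h import *
ims={n:dict(np.load(f"{n}0.npz")) for n in("scene","top")}
C={n:cloud(ims[n]) for n in ims}
top=C["top"]
def px(im,p):
    c=(im["view"]@np.append(p,1))[:3];x,y=c[0]/-c[2],-c[1]/-c[2];s=1+im["k1"]*(x*x+y*y)
    K=im["camera_matrix"];return K[0,0]*x*s+K[0,2],K[1,1]*y*s+K[1,2]
print("tcp px",px(ims["top"],[.15,.58,.24]),px(ims["scene"],[.15,.58,.24]))
def box(u0,u1,v0,v1,zmin=.006,zmax=.3):
    P=top[v0:v1,u0:u1].reshape(-1,3);P=P[(P[:,2]>zmin)&(P[:,2]<zmax)];return P
print("table z",np.nanmedian(top[225:245,270:340,2]))
for nm,b in dict(jig=(175,250,145,240),small1=(112,152,118,182),small2=(165,222,242,310),rack=(350,410,145,230),oil=(335,370,92,125),tin=(215,250,95,130),pliers=(262,320,95,130)).items():
    P=box(*b);r=cv2.minAreaRect(P[:,:2].astype(np.float32));bx=cv2.boxPoints(r)
    print(nm,len(P),np.round(r[0],4),np.round(r[1],4),round(r[2],1),"z",P[:,2].max().round(4))
def crop(n,u0,u1,v0,v1):return cv2.resize(ims[n]["frame"][v0:v1,u0:u1],(390,290),interpolation=cv2.INTER_CUBIC)
cv2.imwrite("pics/crop1.png",np.vstack([np.hstack([crop("top",165,265,145,220+10),crop("scene",275,375,148,248)]),np.hstack([crop("top",335,435,140,230),crop("scene",75,175,165,255)])]))
E
python3 m.py
```

```text
tcp px (np.float64(62.0908721952425), np.float64(331.7069208638548)) (np.float64(418.14523655821677), np.float64(68.94811361292766))
table z 0.0010533026691774694
jig 2292 [0.5021 0.2328] [0.2822 0.2215] 0.2 z 0.158
small1 1246 [0.6329 0.4782] [0.1927 0.1129] 2.1 z 0.0672
small2 1329 [0.2505 0.2938] [0.166  0.1917] 89.9 z 0.0677
rack 1803 [ 0.5123 -0.2777] [0.1803 0.2558] 88.5 z 0.0893
oil 327 [ 0.7475 -0.1987] [0.0797 0.1035] 15.2 z 0.1149
tin 430 [0.7471 0.1689] [0.0895 0.0657] 11.0 z 0.0527
pliers 301 [ 0.7483 -0.0019] [0.1654 0.0968] 89.8 z 0.0197
```

View pics/crop1.png

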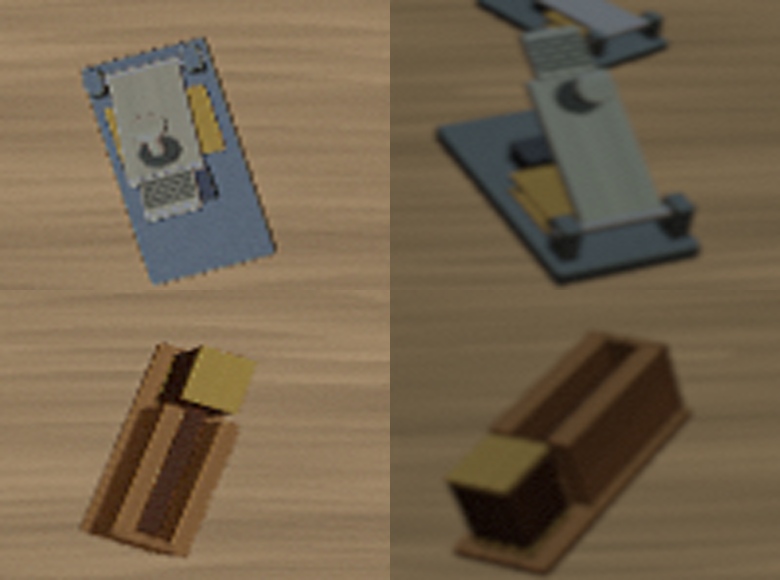

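The crop confirms the choice: the big jig (top left and right) has its hinge at the far end, its leaf raised and its ribbed tab toward the robot. The mallet's brass face is in the rack (bottom). Next I compute the poses.

```bash
cat > m2.py <<'E'
from m import *
def rectof(n,mask,z):
    m=cv2.morphologyEx(mask.astype(np.uint8),cv2.MORPH_OPEN,np.ones((2,2)))
    c=max(cv2.findContours(m,0,1)[0],key=cv2.contourArea)
    W=np.array([onplane(ims[n],u,v,z)[:2] for u,v in c[:,0]],np.float32)
    r=cv2.minAreaRect(W);return r,cv2.boxPoints(r),c
def win(n,u0,u1,v0,v1):
    w=np.zeros((384,512),bool);w[v0:v1,u0:u1]=1;return w
# non-wood = low saturation / bluish
for nm,n,b in [("BIG","top",(175,250,145,240)),("BIG","scene",(275,365,150,248)),("s1","top",(112,152,118,182)),("s2","top",(165,222,242,310))]:
    f=ims[n]["frame"].astype(int);mk=(f[...,0]>f[...,2]+8)
    if nm=="BIG" and n=="scene": mk&=C[n][...,2]<.035
    r,bx,c=rectof(n,mk&win(n,*b),.018)
    print(nm,n,np.round(r[0],4),np.round(r[1],4),round(r[2],1),np.round(bx,3).tolist())
for n,b in [("top",(350,410,145,230)),("scene",(80,160,170,255))]:
    f=ims[n]["frame"];h=cv2.cvtColor(f,cv2.COLOR_BGR2HSV)
    for u,v in ([(390,168),(380,185)] if n=="top" else [(104,222),(125,215)]): print(n,"hsv",h[v,u])
    mk=(h[...,0]>=20)&(h[...,0]<=35)&(h[...,1]>115)&win(n,*b)&(C[n][...,2]>.05)
    r,bx,c=rectof(n,mk,.082);print("brass",n,np.round(r[0],4),np.round(r[1],4),round(r[2],1),np.round(bx,3).tolist())
    mk=win(n,*b)&(C[n][...,2]>.065)&(h[...,0]<20)
    r,bx,c=rectof(n,mk,.078);print("cheeks",n,np.round(r[0],4),np.round(r[1],4),round(r[2],1))
# leaf: grey pixels high up
for n,b in [("top",(175,250,145,240)),("scene",(275,365,150,248))]:
    f=ims[n]["frame"].astype(int);g=(abs(f[...,0]-f[...,2])<16)&win(n,*b)&(C[n][...,2]>.05)
    P=C[n][g];np.save(f"leaf_{n}.npy",P)
    m=P.mean(0);u,s,vt=np.linalg.svd(P-m);nn=vt[2]*np.sign(vt[2][2]);print("leaf",n,len(P),m.round(3),nn.round(3),"tilt",np.arccos(nn[2]),"yaw",np.degrees(np.arctan2(nn[1],nn[0])),"rms",s[2]/len(P)**.5)
E
python3 m2.py|grep -v "^[a-z]*[12]* [0-9]* \["
```

```text
tcp px (np.float64(62.0908721952425), np.float64(331.7069208638548)) (np.float64(418.14523655821677), np.float64(68.94811361292766))
table z 0.0010533026691774694
BIG top [0.4968 0.2358] [0.1961 0.0975] 16.3 [[0.3889999985694885, 0.2549999952316284], [0.41600000858306885, 0.16200000047683716], [0.6050000190734863, 0.21699999272823334], [0.5770000219345093, 0.3100000023841858]]
BIG scene [0.5111 0.2384] [0.1901 0.0919] 17.1 [[0.40700000524520874, 0.2540000081062317], [0.4339999854564667, 0.16699999570846558], [0.6150000095367432, 0.22200000286102295], [0.5879999995231628, 0.3100000023841858]]
s1 top [0.6246 0.4731] [0.1453 0.0722] 4.9 [[0.5490000247955322, 0.503000020980835], [0.5550000071525574, 0.4309999942779541], [0.699999988079071, 0.4429999887943268], [0.6940000057220459, 0.5149999856948853]]
s2 top [0.2429 0.2855] [0.1442 0.0742] 30.9 [[0.16200000047683716, 0.2800000011920929], [0.20000000298023224, 0.21699999272823334], [0.3240000009536743, 0.29100000858306885], [0.28600001335144043, 0.3540000021457672]]
top hsv [ 22 142 145]
top hsv [  8 158  58]
brass top [ 0.561  -0.2885] [0.0441 0.0497] 69.9 [[0.5299999713897705, -0.3009999990463257], [0.5770000219345093, -0.3179999887943268], [0.5920000076293945, -0.2759999930858612], [0.5450000166893005, -0.2590000033378601]]
cheeks top [ 0.4717 -0.2543] [0.0646 0.126 ] 68.9
scene hsv [ 22 135 106]
scene hsv [ 13 170  51]
brass scene [ 0.5725 -0.2817] [0.0457 0.052 ] 68.4 [[0.5400000214576721, -0.2930000126361847], [0.5879999995231628, -0.31200000643730164], [0.6050000190734863, -0.27000001072883606], [0.5569999814033508, -0.25099998712539673]]
cheeks scene [ 0.4896 -0.2465] [0.0691 0.1338] 70.0
leaf top 787 [0.518 0.243 0.105] [0.632 0.173 0.755] tilt 0.7144558720773668 yaw 15.29818661352133 rms 0.00906595788115231
leaf scene 1404 [0.529 0.244 0.097] [0.636 0.171 0.752] tilt 0.7189583357211624 yaw 15.03452025005666 rms 0.008522793838185737
```

```bash
cat >> h.py <<'E'
from scipy.spatial.transform import Rotation as Rn
def down(psi):
    """tool z down, tool x at heading psi (deg)"""
    p=np.radians(psi);x=np.array([np.cos(p),np.sin(p),0]);z=np.array([0,0,-1.])
    q=Rn.from_matrix(np.c_[x,np.cross(z,x),z]).as_quat();return q[[3,0,1,2]]
E
python3 - <<'E'
from h import *
print(np.nanmedian(cloud(dict(np.load("scene0.npz")))[300:340,100:400,2]))
for ps in (196.5,16.5):
    print(ps,inverse_kinematics([.45,.22,.32],down(ps)))
t=state()["time"]
move_to([.46,.22,.33],down(196.5))
im=snap("wrist");np.savez("wrist1.npz",**im);cv2.imwrite("pics/w1.png",im["frame"])
print(state()["time"]-t,np.linalg.inv(im["view"]).round(3),im["camera_matrix"][0],im["k1"])
close()
print(state()["time"]-t, state()["ft_force"])
E
```

```text
-0.0003848628013431443
196.5 [ 3.86789113e-01 -1.43327969e-01  1.32059373e+00 -4.44089210e-16
  1.96432689e+00 -1.47198654e+00]
16.5 [ 3.86789113e-01 -1.43327969e-01  1.32059373e+00 -4.44089210e-16
  1.96432689e+00  1.66960611e+00]
1.8167 [[-0.284 -0.921 -0.268  0.385]
 [ 0.959 -0.273 -0.08   0.199]
 [ 0.    -0.28   0.96   0.472]
 [ 0.     0.     0.     1.   ]] [289.50079193   0.         254.07916497] -0.05825584427597082
3.1583 [-0.83249636 -0.94413236  0.06177357]
```

View pics/w1.png

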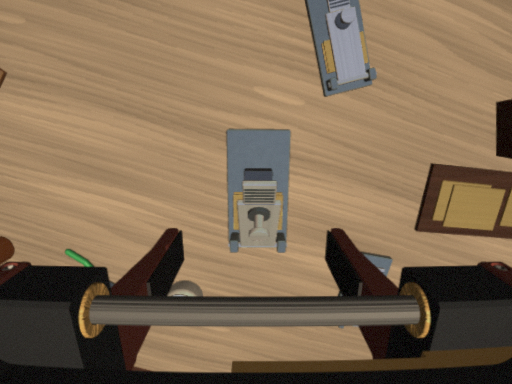

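Wrist view: the big jig spans (227,129) to (291,250), its front edge at row 129 and hinge posts at (234,243) and (281,243). The tab is at (259,185) and the pin at (258,225).

```bash
python3 - <<'E'
from h import *
im=dict(np.load("wrist1.npz"))
W=lambda u,v,z:onplane(im,u,v,z).round(4)
f=im["frame"].astype(int);mk=((f[...,0]>f[...,2]+8));mk[:120]=0;mk[258:]=0;mk[:,:220]=0;mk[:,298:]=0
c=max(cv2.findContours(mk.astype(np.uint8),0,1)[0],key=cv2.contourArea)
P=np.array([W(u,v,.018)[:2] for u,v in c[:,0]],np.float32);r=cv2.minAreaRect(P)
print(np.round(r[0],4),np.round(r[1],4),r[2],cv2.boxPoints(r).round(3).tolist())
print("front corners",W(227,129,.018),W(291,129,.018),"postsfoot tops",W(234,237,.055),W(281,237,.055))
C=cloud(im);Q=C[165:248,235:285].reshape(-1,3)
g=abs(f[...,0]-f[...,2])[165:248,235:285].reshape(-1)<16
Q=Q[g&(Q[:,2]>.05)]
# project in jig frame for angle
a=np.radians(16.5);e=np.array([np.cos(a),np.sin(a)])
s=Q[:,:2]@e
for lo in np.arange(s.min(),s.max(),.01):
    k=(s>=lo)&(s<lo+.01); print(round(lo,3),k.sum(),np.percentile(Q[k,2],[10,50,90]).round(4) if k.sum() else "")
E
```

```text
[0.4893 0.2355] [0.174  0.0953] 16.030057907104492 [[0.3930000066757202, 0.25699999928474426], [0.4189999997615814, 0.16599999368190765], [0.5860000252723694, 0.21400000154972076], [0.5600000023841858, 0.3050000071525574]]
front corners [0.4176 0.165  0.018 ] [0.3897 0.259  0.018 ] postsfoot tops [0.5708 0.221  0.055 ] [0.5499 0.2914 0.055 ]
0.498 160 [0.1459 0.1498 0.1512]
0.508 148 [0.1402 0.1439 0.1473]
0.518 120 [0.132  0.1359 0.139 ]
0.528 74 [0.1239 0.1252 0.1278]
0.538 127 [0.1216 0.1241 0.1268]
0.548 89 [0.1153 0.12   0.1288]
0.558 36 [0.1127 0.1465 0.1477]
0.568 0 
0.578 2 [0.0793 0.0803 0.0812]
0.588 2 [0.0745 0.0768 0.0791]
0.598 0 
0.608 17 [0.0505 0.0523 0.0536]
0.618 52 [0.0513 0.0531 0.0546]
```

```bash
cat >> h.py <<'E'
JY=np.radians(16.3);JX=np.array([np.cos(JY),np.sin(JY)]);JC=np.array([.499,.238])
HINGE=JC+.08*JX
def leafpt(d,t,h=.004):
    """point at d from hinge, h above the leaf's middle plane"""
    xy=HINGE+(-d*np.cos(t)+h*np.sin(t))*JX
    return np.array([*xy,.045+d*np.sin(t)+h*np.cos(t)])
E
python3 - <<'E'
from h import *
o=down(196.3);up=np.array([0,0,.019])
t0=state()["time"]
move_to(leafpt(.143,.85)+up,o);print(state()["time"]-t0,state()["ft_force"].round(1))
for t in(.5,.3,.12,0.):
    move_l(leafpt(.143,t)+up,.15,o);print(t,(state()["time"]-t0),state()["ft_force"].round(1),state()["ee_pos"].round(4))
move_l(leafpt(.143,0)+up-[0,0,.002],.05,o);s=state();print(s["ft_force"].round(1),s["ee_pos"].round(4))
E
```

```text
0.6833999999999998 [-0.4 -0.   0.9]
0.5 1.1666999999999996 [-0.4  0.   0.3] [0.4581 0.2261 0.1385]
0.3 1.5084 [-0.5  0.9  0.6] [0.4462 0.2225 0.1108]
0.12 1.8334000000000001 [ 0.6  1.3 -0.2] [0.4401 0.2207 0.0854]
0.0 2.0999999999999996 [ 0.2 -0.5  0.1] [0.439  0.2205 0.0688]
[-2.8 -1.3  6.7] [0.4391 0.2205 0.0679]
```

```bash
python3 - <<'E'
from h import *
hold(.3);s=state();print(s["ft_force"].round(1),s["ee_pos"].round(4))
move_l(leafpt(.143,0)+[0,0,.19],.4)
im=snap("top");np.savez("top2.npz",**im)
im=snap("wrist");np.savez("wrist2.npz",**im)
cv2.imwrite("pics/w2.png",im["frame"][100:384,100:420])
gripper_open()
C=cloud(im)
for nm,p in dict(tab=leafpt(.146,0),tip=leafpt(.160,0),near=leafpt(.08,0),pin=leafpt(.105,0)).items():
    d=np.hypot(C[...,0]-p[0],C[...,1]-p[1])<.007
    print(nm,d.sum(),np.percentile(C[d][:,2],[10,50,90]).round(4))
print(state()["time"])
E
```

```text
[-1.9 -0.6  5.8] [0.4391 0.2205 0.0679]
tab 255 [0.0472 0.2624 0.3056]
tip 2548 [0.2271 0.3219 0.3274]Traceback (most recent call last):
  File "<stdin>", line 11, in <module>
    return _quantile_unchecked(
        a, q, axis, out, overwrite_input, method, keepdims, weights)
    return _ureduce(a,
                    func=_quantile_ureduce_func,
    ...<5 lines>...
                    overwrite_input=overwrite_input,
                    method=method)
    r = func(a, **kwargs)
    result = _quantile(arr,
                       quantiles=q,
    ...<2 lines>...
                       out=out,
                       weights=wgt)
    slices_having_nans = np.isnan(arr[-1, ...])
                                  ~~~^^^^^^^^^
IndexError: index -1 is out of bounds for axis 0 with size 0
```

View pics/w2.png

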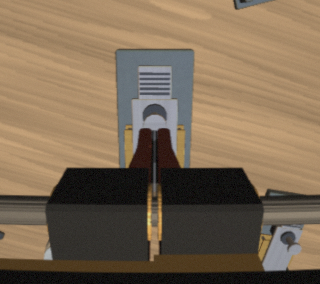

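The wrist view shows the leaf lying flat on the jig, with the ribbed tab at crop pixel (154,82) and the dark boss at (154,112). Contact also came at tip height 0.049. Next I go to the mallet and refine its pose.

```bash
python3 - <<'E'
from h import *
gripper_open()
move_to([.54,-.28,.24],down(159.5))
im=snap("wrist");np.savez("wrist3.npz",**im);cv2.imwrite("pics/w3.png",im["frame"])
h=cv2.cvtColor(im["frame"],cv2.COLOR_BGR2HSV)
C=cloud(im)
mk=((h[...,0]>=18)&(h[...,0]<=35)&(h[...,1]>115)&(C[...,2]>.06)&(C[...,2]<.10)).astype(np.uint8)
c=max(cv2.findContours(mk,0,1)[0],key=cv2.contourArea)
P=np.array([onplane(im,u,v,.082)[:2] for u,v in c[:,0]],np.float32);r=cv2.minAreaRect(P)
print(c[:,0].min(0),c[:,0].max(0),r, np.median(C[...,2][mk>0]))
print(state()["time"],state()["ee_pos"].round(4))
E
```

```text
[236 188] [275 231] ((0.5625957250595093, -0.28588801622390747), (0.04344255104660988, 0.04956476390361786), 69.564453125) 0.08056161705943388
10.0833 [ 0.5405 -0.2788  0.2402]
```

View pics/w3.png

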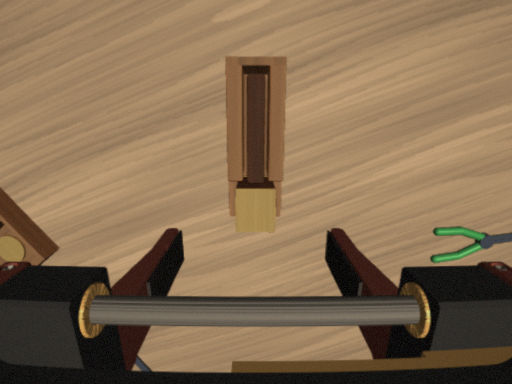

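The mallet is centred in the fingers: brass face at (236–275,188–231), rack behind it at (256,120), pliers at (485,240). Now I grasp the head, lift it, and stand the mallet on open bench.

```bash
python3 - <<'E'
from h import *
o=down(159.6)
move_to([.5625,-.286,.13],o)
move_l([.5625,-.286,.05],.12)
close();s=state();print(s["finger_gap"],s["finger_force"],s["ft_force"].round(1))
move_l([.5625,-.286,.16],.15);s=state();print(s["finger_gap"],s["ft_force"].round(1))
o=down(180)
move_to([.50,-.03,.13],o)
move_l([.50,-.03,.046],.12)
move_l([.50,-.03,.040],.03);s=state();print(s["ft_force"].round(1),s["ee_pos"].round(4))
gripper_open()
move_l([.50,-.03,.19],.3)
im=snap("wrist");np.savez("wrist4.npz",**im);cv2.imwrite("pics/w4.png",im["frame"])
print(state()["time"])
E
```

```text
0.04362591003969794 29.98858004808426 [ 0.4 -0.1 -0.2]
0.04362775021176602 [ 0.2  0.5 -4.5]
[ 0.8  0.3 -4.6] [ 0.5    -0.0299  0.0401]
16.8167
```

View pics/w4.png

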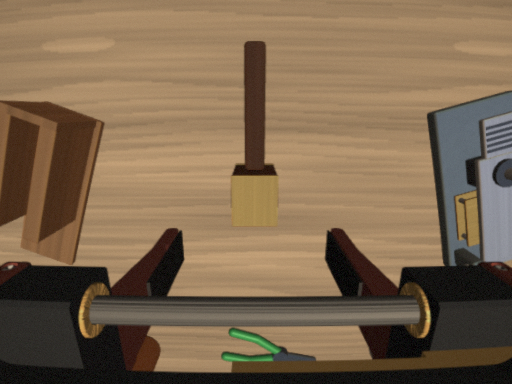

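The mallet stands upright on the bench: head top at (231–278,176–226), handle straight up the image from (255,168) to (255,42). Now I regrasp by the handle and go above the pin.

```bash
cat >> h.py <<'E'
def brass(im,z,zr=.03):
    h=cv2.cvtColor(im["frame"],cv2.COLOR_BGR2HSV);C=cloud(im)
    mk=((h[...,0]>=18)&(h[...,0]<=35)&(h[...,1]>115)&(abs(C[...,2]-z)<zr));mk[:,:200]=0;mk[:,310:]=0;mk[300:]=0
    mk=cv2.morphologyEx(mk.astype(np.uint8),cv2.MORPH_OPEN,np.ones((3,3)))
    c=max(cv2.findContours(mk,0,1)[0],key=cv2.contourArea)
    m=np.zeros_like(mk);cv2.drawContours(m,[c],-1,1,-1);m=cv2.erode(m,np.ones((3,3)))
    Q=C[m>0];zz=np.median(Q[:,2])
    P=np.array([onplane(im,u,v,z)[:2] for u,v in c[:,0]],np.float32)
    A=np.c_[Q[:,:2]-Q[:,:2].mean(0),np.ones(len(Q))];co=np.linalg.lstsq(A,Q[:,2],rcond=None)[0]
    return cv2.minAreaRect(P),zz,co
E
python3 - <<'E'
from h import *
r,z,co=brass(dict(np.load("wrist4.npz")),.072);print(r,z,co)
hx,hy=r[0];o=down(180)
assert abs(hx-.5)<.012 and abs(hy+.03)<.01
hx,hy=(hx+.5)/2,(hy-.03)/2
move_l([hx-.042,hy,.10],.3);move_l([hx-.042,hy,.036],.12)
close();s=state();print(s["finger_gap"],s["finger_force"],s["ee_pos"].round(4))
move_l([hx-.042,hy,.16],.12)
p=leafpt(.105,0);print("pin",p)
move_to([p[0]-.028,p[1],.16],o)
hold(.3)
for n in("wrist","scene"):
    im=snap(n);np.savez(n+"5.npz",**im)
    if n=="wrist":print(brass(im,.196))
    else: cv2.imwrite("pics/s5.png",cv2.resize(im["frame"][120:260,260:400],(560,560)))
print(state()["time"],state()["ee_pos"],state()["ft_force"],state()["moment"])
E
```

```text
** On entry to DLASCL parameter number  4 had an illegal value
 ** On entry to DLASCL parameter number  4 had an illegal valueTraceback (most recent call last):
  File "<stdin>", line 2, in <module>
  File "h.py", line 48, in brass
    A=np.c_[Q[:,:2]-Q[:,:2].mean(0),np.ones(len(Q))];co=np.linalg.lstsq(A,Q[:,2],rcond=None)[0]
                                                        ~~~~~~~~~~~~~~~^^^^^^^^^^^^^^^^^^^^^
    x, resids, rank, s = _umath_linalg.lstsq(a, b, rcond,
                         ~~~~~~~~~~~~~~~~~~~^^^^^^^^^^^^^
                                             signature=signature)
                                             ^^^^^^^^^^^^^^^^^^^^
    raise LinAlgError("SVD did not converge in Linear Least Squares")
numpy.linalg.LinAlgError: SVD did not converge in Linear Least Squares
```

Missing depth readings left NaNs in the filled region, so I filter those out.

```bash
sed -i 's/Q=C\[m>0\];/Q=C[m>0];Q=Q[np.isfinite(Q[:,2])\&(abs(Q[:,2]-z)<zr)];/' h.py
python3 - <<'E'
from h import *
r,z,co=brass(dict(np.load("wrist4.npz")),.072);print(r,z,co)
hx,hy=r[0];o=down(180)
assert abs(hx-.5)<.012 and abs(hy+.03)<.01
hx,hy=(hx+.5)/2,(hy-.03)/2
move_l([hx-.042,hy,.10],.3);move_l([hx-.042,hy,.036],.12)
close();s=state();print(s["finger_gap"],s["finger_force"],s["ee_pos"].round(4))
move_l([hx-.042,hy,.16],.12)
p=leafpt(.105,0);print("pin",p)
move_to([p[0]-.028,p[1],.16],o)
hold(.3)
for n in("wrist","scene"):
    im=snap(n);np.savez(n+"5.npz",**im)
    if n=="scene": cv2.imwrite("pics/s5.png",cv2.resize(im["frame"][120:260,260:400],(560,560)))
print(state()["time"],state()["ee_pos"],state()["ft_force"],state()["moment"])
print(brass(dict(np.load("wrist5.npz")),.196))
E
```

```text
((0.5001848936080933, -0.02963315136730671), (0.04316747933626175, 0.048891980201005936), 89.99195861816406) 0.07062208362400374 [-2.84875262e-03  6.55515486e-05  7.06151933e-02]
0.02008812024427432 29.99671697616577 [ 0.4581 -0.0298  0.036 ]
pin [0.47500487 0.23098333 0.049     ]
21.6333 [0.44727597 0.23040073 0.16009615] [-1.06836572e-01 -1.04915796e-03 -4.12634405e+00] [0.03223298 0.16521861 0.02539074]Traceback (most recent call last):
  File "<stdin>", line 16, in <module>
  File "h.py", line 44, in brass
    c=max(cv2.findContours(mk,0,1)[0],key=cv2.contourArea)
ValueError: max() iterable argument is empty
```

View pics/s5.png

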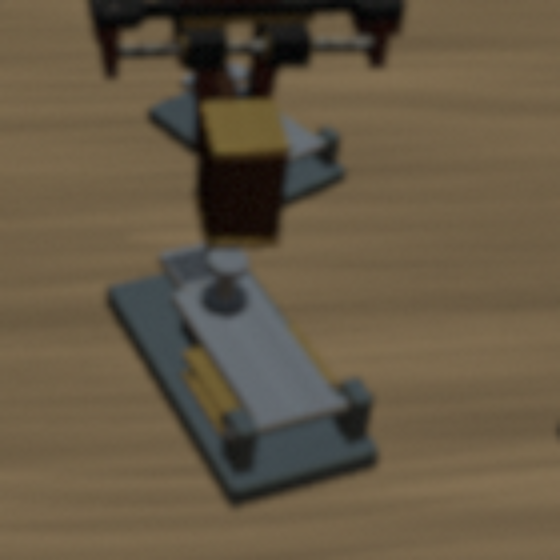

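The crop shows the leaf shut, the pin head up at (227,258) and the mallet level above it, bottom face at about (241,240). I check the relative offset from this one view.

```bash
python3 - <<'E'
from h import *
im=dict(np.load("scene5.npz"));g=lambda u,v,z:onplane(im,260+u/4-.4,120+v/4-.4,z).round(4)
print("pin",g(227,258,.084),"mallet top",g(245,127,.196), [g(*q,.196) for q in((204,104),(275,100),(285,150),(212,156))])
C=cloud(im);h=im["frame"]
u,v=260+227//4,120+258//4;print(C[v-1:v+2,u-1:u+2].reshape(-1,3).mean(0).round(3))
u,v=260+245//4,120+127//4;print(C[v-1:v+2,u-1:u+2].reshape(-1,3).mean(0).round(3))
im=dict(np.load("wrist3.npz"))
E
```

```text
pin [0.4784 0.2309 0.084 ] mallet top [0.4968 0.2292 0.196 ] [array([0.4722, 0.2092, 0.196 ]), array([0.4705, 0.2514, 0.196 ]), array([0.5204, 0.2478, 0.196 ]), array([0.5237, 0.2059, 0.196 ])]
[0.477 0.23  0.083]
[0.495 0.23  0.196]
```

```bash
python3 - <<'E'
from h import *
x,y=.444,.231
move_l([x,y,.15],.1)
move_l([x,y,.0965],.25);s=state();print(s["ee_pos"].round(4),s["ft_force"].round(1),s["moment"].round(2))
hold(.15);s=state();print(s["ee_pos"].round(4),s["ft_force"].round(1))
move_l([x,y,.16],.2)
im=snap("scene");np.savez("scene6.npz",**im)
cv2.imwrite("pics/s6.png",cv2.resize(im["frame"][120:260,260:400],(560,560)))
C=cloud(im)
for z in(.084,.062):
    d=np.hypot(C[...,0]-.477,C[...,1]-.2305)<.006;print(np.nanpercentile(C[d][:,2],[10,30,50]).round(4))
print(state()["time"],state()["finger_gap"])
E
```

```text
[0.4436 0.2308 0.0963] [-0.   0.4 -2.9] [0.04 0.17 0.01]
[0.4443 0.231  0.0974] [ 0.2 -0.1 -4.4]
[0.2321 0.3236 0.3765]
[0.2321 0.3236 0.3765]
22.925 0.020006139530591303
```

View pics/s6.png

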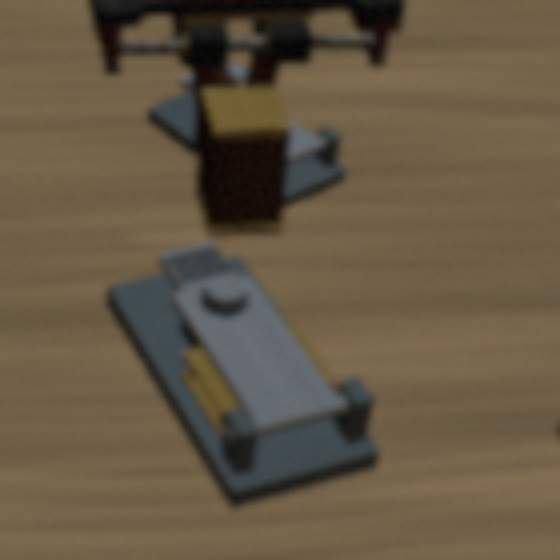

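The pin head is now down on its boss at (225,292), and the leaf is flat. The mallet head sits a little higher in the grip. I check the pin height and the mallet tilt numerically.

```bash
python3 - <<'E'
from h import *
for n in("scene5","scene6"):
    im=dict(np.load(n+".npz"));C=cloud(im);f=im["frame"]
    h=cv2.cvtColor(f,cv2.COLOR_BGR2HSV)
    k=(abs(C[...,0]-.488)<.045)&(abs(C[...,1]-.23)<.03)&(C[...,2]>.18)&(C[...,2]<.23)&(h[...,0]>=18)&(h[...,0]<=35)&(h[...,1]>100)
    k=cv2.erode(k.astype(np.uint8),np.ones((3,3)))>0
    Q=C[k];A=np.c_[Q[:,:2]-[.488,.23],np.ones(len(Q))];print(n,"top plane",k.sum(),np.linalg.lstsq(A,Q[:,2],rcond=None)[0].round(3))
    v0,u0=(184,316) if n=="scene5" else (192,316)
    Q=C[v0-3:v0+4,u0-4:u0+5];print("pin z",np.median(Q[...,2]).round(4),Q[3,:,2].round(3),Q[:,4,2].round(3))
C0=C[(abs(C[...,0]-HINGE[0]+.04*JX[0])<.02)&(abs(C[...,1]-HINGE[1]+.04*JX[1])<.012)];print("leaf near hinge",np.median(C0[:,2]))
for d in(.06,.08,.125,.146,.16):
    p=leafpt(d,0);k=np.hypot(C[...,0]-p[0],C[...,1]-p[1])<.008;k&=C[...,2]<.1;print(d,np.median(C[k][:,2]).round(4))
E
```

```text
scene5 top plane 197 [-0.003  0.006  0.195]
pin z 0.0829 [0.082 0.083 0.083 0.083 0.083 0.084 0.083 0.082 0.081] [0.127 0.083 0.084 0.083 0.08  0.082 0.081]
scene6 top plane 163 [0.096 0.013 0.202]
pin z 0.0603 [0.062 0.06  0.063 0.059 0.06  0.062 0.061 0.06  0.06 ] [0.06  0.062 0.062 0.06  0.062 0.062 0.058]
leaf near hinge 0.04800822150004047
0.06 0.0476
0.08 0.0481
0.125 0.0494
0.146 0.0487
0.16 0.0464
```

Pin height fell from 0.083 to 0.060, so it is home, and the leaf reads 0.048–0.049 along its length, so it is shut. The mallet tilted 0.096 rad nose-up in the grip. I counter that with the wrist while setting it down.

```bash
python3 - <<'E'
from h import *
R=Rn.from_euler("y",.096)*Rn.from_quat(np.roll(down(180),-1));o=np.roll(R.as_quat(),1)
move_to([.458,-.03,.13],o)
move_l([.458,-.03,.045],.15)
move_l([.458,-.03,.0365],.03);s=state();print(s["ee_pos"].round(4),s["ft_force"].round(1))
gripper_open()
move_l([.458,-.03,.15],.15)
move_to([.42,-.03,.26],down(180));hold(.3)
im=snap("wrist");np.savez("wrist7.npz",**im)
print(state()["time"])
sc=snap("scene");cv2.imwrite("pics/s7.png",sc["frame"])
try: print(brass(im,.072))
except Exception as e: print(e)
C=cloud(sc);h=cv2.cvtColor(sc["frame"],cv2.COLOR_BGR2HSV)
k=(abs(C[...,0]-.5)<.045)&(abs(C[...,1]+.03)<.04)&(C[...,2]>.055)&(C[...,2]<.1)&(h[...,0]>=18)&(h[...,0]<=35)&(h[...,1]>100)
Q=C[cv2.erode(k.astype(np.uint8),np.ones((3,3)))>0];m=Q[:,:2].mean(0);print(m,np.linalg.lstsq(np.c_[Q[:,:2]-m,np.ones(len(Q))],Q[:,2],rcond=None)[0].round(3))
Q=C[189:196,312:321,2];print("pin",np.median(Q))
E
```

```text
[ 0.4579 -0.03    0.0365] [-0.7  0.2 -4.1]
28.0333
(((0.49933937191963196, -0.03010261245071888), (0.04300632327795029, 0.049037061631679535), 89.97254180908203), np.float64(0.07058104338464341), array([-0.00148364, -0.00279944,  0.07057551]))
[ 0.50647871 -0.03015377] [0.004 0.01  0.071]
pin 0.060660453558203487
```

View pics/s7.png

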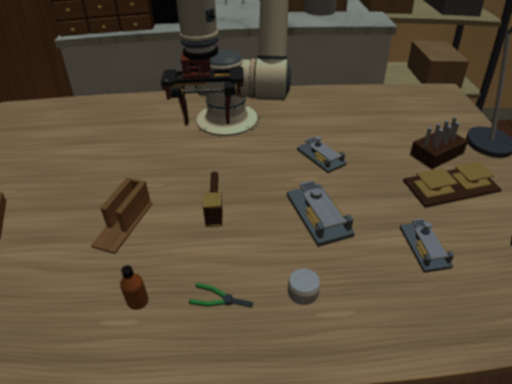

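The mallet stands level on bare bench at (213,205), the big jig's leaf is shut with the pin home at (316,193), and the bystanders are where they started. I hand the job in.

```bash
python3 -c "
from bench import *
print(job_done())"
```

```text
the job is handed in; nothing more can be done
None
```

I handed the job in at about 28 s of robot time, and no verdict came back: by my last camera readings the leaf is shut, the pin is home, the mallet stands level on the bare bench clear of the jig, and the oil, pliers and tin look unmoved; pin speed during the single blow was not measured.

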